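# Start and tighten the filler cap behind the bifold guard

## Task

Pull the yellow bifold guard of the green bench pump by its black handle until both panels are folded fully open at the left. The red filler cap behind it only sits on top of its thread: turn it backwards (anticlockwise) until it clicks down into the thread start, never forcing it forwards before that, then turn it clockwise until it is screwed fully home against its stop. Leave the guard open and do not shove or topple the things standing round the pump.

Things in the scene. Friction and masses are not known exactly. Their poses are not given: they have to be found in the camera images.
- pump_unit: Fixed green bench pump; origin: centre of its underside, x away from its front, y left seen from the front, z up. mm: base x -100..115, y -150..150, 20 high; tank x -30..115, y -100..100, its top sloping 25 deg down to the front (z 77 to 123); side plates y +-135, x -55..115, z to 119; 14 mm guard posts x -85, y +-120, z to 225; guard between them, its top z 217. Open above.
- guard (a joint): Angle a of the guard's left panel, rad: 0 shut (both panels flat), 1.4 stop; above 1.25 is fully open. Stays where left (friction under 0.1 N m). Panels 105 mm wide, 8 thick. In the pump's frame the fold lies 105 sin a to -x and 105 cos a to -y of the hinge; the lead panel turns by +a about z (anticlockwise from above) and its far end slides along the floor track to +y.
- guard_hinge (a point): Point on the vertical hinge line of the guard's left panel, fixed on the pump at x -85, y +110, z 187 mm.
- guard_handle (a point): Grip point on the upright black round bar handle of the lead panel: 12 mm thick, from 50 mm below to 18 above this point, 24 clear of the panel; z 187 above the bench. It lies 30 mm from the fold along the lead panel, 38 in front of the line of the hinge pins. x into the panel, y along it to the fold, z up. Take it from above, fingers apart along the panel.
- cap_grip (a point): Point on the axis of the round red ribbed cap (50 mm across, 38 high), 10 mm below its top: grip here, fingers pointing down the axis. z = cap axis, leaning 25 deg from vertical to the pump's front (-x), so tilt the tool. x, y turn with the cap; a white line on its top runs from the centre to -x. Captive: it only turns and slides on its axis. Home, this point is 28 mm above a 68 mm steel collar.
- cap (a joint): Turn of the cap, rad, growing clockwise seen from above. At 0 its white line points to the white mark on the collar. Starts on top of the thread at 0.35 to 1.1. Turned back below 0 it drops 7 mm (backward stop -0.6); held in the fingers it drops only when they open. Past 1.3 before the drop is cross-threading. After it, clockwise screws it down 3 mm a rad to the stop at 2.35. Friction 0.03 N m.
- cap_sink (a joint): How far the cap has gone down along its axis, m: 0 sitting on top of the thread, 0.007 after the click at the thread start, about 0.0137 fully home.
- oiler: Loose plastic oiler, 57 mm wide, 160 mm tall, standing beside the pump; origin at the centre of its underside. Leave it.
- spray_can: Loose aerosol can, 52 mm wide, 161 mm tall, standing beside the pump; origin at the centre of its underside. Leave it.
- grease_tin: Loose grease tin, 68 mm wide, 58 mm tall, standing beside the pump; origin at the centre of its underside. Leave it.
- part_carton_5: Loose small carton, 55 x 75 x 40 mm, beside the pump; origin at the centre of its underside. Leave it.
- spanner_2: Loose steel spanner, 182 mm long, 10 mm thick, lying in front of the pump; origin at its underside. Leave it.
- part_carton_1: Loose small carton, 62 x 62 x 34 mm, in front of the pump; origin at its underside. Leave it.

How it is judged:
On the way, in this order (a step that is already met when the one before it is completed fails the run):
1. the guard is folded fully open (angle above 1.25 rad) (value of joint guard above 1.25 rad), for 0.1 s.
2. the cap has been turned back to the thread start and has clicked down (value of joint cap below 0.15 rad and value of joint cap_sink above 0.0055 m), for 0.1 s.
3. the cap has been turned clockwise until fully home (value of joint cap above 2.2 rad and value of joint cap_sink above 0.0122 m), for 0.1 s.
At the end, for the whole second after the job is handed in: The cap is screwed home (turned past 2.2 rad of 2.35 and down more than 12.2 mm) and the guard is still folded open past 1.2 rad (all of step 3 and value of joint guard above 1.2 rad); the robot touches nothing.
It fails at once if the cap is forced forwards past 1.3 rad while still on top of the thread (value of joint cap above 1.3 rad and value of joint cap_sink below 0.004 m).
It fails at once if a thing standing or lying round the pump is shoved more than 30 mm or toppled (distance of any of oiler, spray_can, grease_tin, part_carton_5, spanner_2, part_carton_1 from where it was at the start of the episode above 0.03 m or angle between any of oiler, spray_can, grease_tin's own z axis and vertical above 0.5 rad).
It also fails if it takes over 69 s, if anything falls off the work surface, if the arm or the gripper's body presses on something with over 40 N, if the wrist force passes 120 N, or if a joint passes its speed limit or range.

## Robot

A 7-joint arm with a two-finger parallel gripper is mounted at the origin on a cart in front of the work surface, level with it; the furniture and walls round the work are solid. World frame = base frame: x ahead of the robot, y to its left, z up, the work surface at z = 0. Lengths are in m, angles in rad, forces in N, time in s.
With the tool pointing down it reaches from about 0.425 to 0.925 m from the base axis. Payload 6.8 kg.
Tool frame: the origin (TCP) lies on the front face of the gripper's body, between the roots of the fingers; the fingertips stand 73 mm ahead of it and the grasp point (between the pads) lies 54 mm ahead of it (env.nose_length is the distance from the TCP to the fingertips, in m); z points along the fingers, y is the line along which they close (so a half turn about z gives the same grasp; the last joint's range is limited). The gripper opens to 85 mm and grips with 20 to 120 N. Pads are 22 mm wide; open, the fingers measure 114 mm over their backs; the gripper's body (76 mm by 85 mm) begins 54 mm behind the grasp point. The pads swing forward as they close: fully open they stand 13 mm farther back than shut.
Start: joints at [-1.281, 0.477, 0.022, 1.555, -0.011, 1.109, -0.083], TCP at [0.261, 0.622, 0.304] pointing down, gripper open.
Joint ranges: [-2.96, 2.96], [-0.34, 2.1], [-1.41, 1.46], [0.24, 2.44], [-1.37, 4.51], [0.17, 1.92], [-2.96, 2.96]. Speed limits (rad/s): [2.39, 2.39, 3.14, 3.14, 3.14, 3.14, 3.14].

## Interface

Orientations are given as a unit quaternion [w, x, y, z].
In Python, from cell import env, kin, camera, calibration, job gives the robot as it stands. The module is installed in compiled form; this text tells all that it offers. Calls block until the motion is done:
- env.reach(position, orientation): joint-space move of the TCP to a pose.
- env.movel(position, velocity=0.15, rot=None, stop_force=None): straight line of the TCP; rot=None keeps the orientation; velocity is the mean speed in m/s. With stop_force (N) it stops when the force on the tool has changed by that much, and returns True; else False.
- env.goto_joints(angles): joint-space move.
- env.grip(opening, f_grip=None): finger opening in m; f_grip is the grip in N (None keeps the last); returns when the fingers have stopped.
- env.dwell(seconds).
- kin.inverse_kinematics(position, orientation): joint angles nearest the present ones, or None.
- env.get_state(): the state.
- camera(name): name is "scene" or "top" or "wrist"; returns (picture, depth): 384x512x3 uint8, blue, green, red; 384x512 float32, m along the optical axis (not along the pixel's ray), 0 where there is no reading.
- calibration(name): a dict with "fx", "fy", "cx", "cy" (pixels), "rvec" (rotation vector, rad) and "tvec" (3), from world to camera coordinates, as OpenCV has them. Camera axes: x right, y down, z forward; pixel columns grow to the right and rows downward; lengths in m; the calibration is good to about 2 mm. The wrist camera is an equidistant fisheye: a pixel r from the principal point sees the ray r / f radians off the axis. A picture is of the moment at which its call begins: read the wrist's pose just before it. calibration takes no time and is no camera call; for the wrist camera it gives the pose at the moment of the call.
A pose or a line that the arm cannot do raises env.PlanningError and nothing moves.
- job.job_done(): hands the job in; it is judged then, once.
The state is a dict: "time": time; "qpos": joint angles; "joint_velocities": joint speeds; "joint_torque": joint torques, N m; "tcp_pos": TCP position; "orientation": TCP orientation; "force": force on the tool from outside, world axes, zero at the start; "torque": the same for the moment, N m; "opening": finger opening in m; "gripper_force": force on a finger pad.
Only numpy, scipy, OpenCV 4.12 (cv2) and the standard library are available. Lean on these libraries where they do the work, as an engineer would, in place of code of your own. Each camera call takes 0.05 s, during which the arm holds its last target. There are 200 camera calls.

## Working session

There is one attempt and no reset: what is moved stays moved. The work goes in short steps, each a Python script; the robot and the scene stay as the last script left them, time stands still between calls to the robot, and variables do not carry over. Pictures are saved under pics/ and viewed, at most 10 in all, crops included, and the job is handed in when it is done.

```bash
mkdir -p pics
cat > h.py <<'E'
import numpy as np, cv2
from scipy.spatial.transform import Rotation as R
from cell import env, kin, camera, calibration, job
def quat(M): q=R.from_matrix(M).as_quat(); return [q[3],q[0],q[1],q[2]]
def mat(q): return R.from_quat([q[1],q[2],q[3],q[0]]).as_matrix()
def cam(n):
    c=calibration(n); Rm=cv2.Rodrigues(np.array(c['rvec'],float))[0]; t=np.array(c['tvec'],float).ravel()
    return c,Rm,t
def cloud(n,d,c=None):
    c,Rm,t=c or cam(n); v,u=np.mgrid[:d.shape[0],:d.shape[1]]
    x=(u-c['cx'])/c['fx']; y=(v-c['cy'])/c['fy']
    if n=='wrist':
        r=np.hypot(x,y)+1e-9; s=np.tan(np.minimum(r,1.5))/r; x=x*s;y=y*s
    P=np.stack([x*d,y*d,d],-1)
    P=(P-t)@Rm; P[d<=0]=np.nan
    return P
E
python3 - <<'E'
from h import *
for n in('scene','top'):
    p,d=camera(n); cv2.imwrite(f'pics/{n}0.png',p); np.save(n+'_d.npy',d); c,Rm,t=cam(n); print(n,c['fx'],c['cx'],c['cy'],'pos',-Rm.T@t,'fwd',Rm[2])
    P=cloud(n,d); hsv=cv2.cvtColor(p,cv2.COLOR_BGR2HSV)
    H,S,V=cv2.split(hsv)
    for k,m in dict(red=((H<8)|(H>172))&(S>130)&(V>60),yel=(H>18)&(H<35)&(S>130)&(V>80),green=(H>40)&(H<90)&(S>70)).items():
        q=P[m]; q=q[~np.isnan(q[:,0])]; 
        vv,uu=np.nonzero(m)
        if len(q): print(k,len(q),np.percentile(q,[2,50,98],axis=0).round(3).tolist(),uu.min(),uu.max(),vv.min(),vv.max())
s=env.get_state();print(s['time'],s['tcp_pos'],s['orientation'])
E
```

```text
scene 361.85012259457 256.01822518240346 190.75961202880563 pos [ 0.16413122 -0.52670241  0.98830315] fwd [ 0.33864914  0.54491793 -0.7670601 ]
red 979 [[0.236, -0.322, 0.003], [0.815, 0.532, 0.049], [0.95, 0.849, 0.16]] 52 385 35 383
yel 865 [[0.507, -0.104, 0.007], [0.543, 0.049, 0.151], [0.728, 0.706, 0.221]] 176 394 2 229
green 19113 [[-0.585, -0.047, -0.859], [0.099, 0.802, -0.847], [0.711, 2.317, 0.124]] 0 472 10 383
top 495.34612046007646 250.78413890235484 182.41302393865467 pos [0.27036013 0.06669269 1.51143575] fwd [ 0.18738761 -0.01725261 -0.98213453]
red 1424 [[0.241, -0.37, -0.003], [0.631, 0.533, 0.042], [0.943, 0.835, 0.161]] 0 497 57 289
yel 997 [[0.331, -0.104, -0.0], [0.654, 0.428, 0.057], [0.76, 0.716, 0.653]] 24 506 0 261
green 32692 [[-0.195, -1.141, -0.864], [0.059, -0.375, -0.849], [0.716, 1.074, 0.131]] 0 511 0 383
0.1 [0.261345   0.62190612 0.30302565] [-9.58248689e-05  1.97567331e-01  9.80288973e-01 -8.18917130e-04]
```

Run:
```python
import cv2
a=cv2.imread('pics/scene0.png');b=cv2.imread('pics/top0.png')
cv2.imwrite('pics/v1.png',cv2.resize(a,(800,600),interpolation=cv2.INTER_CUBIC))
cv2.imwrite('pics/v2.png',cv2.resize(b,(800,600),interpolation=cv2.INTER_CUBIC))
```

```text
(no output)
```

View pics/v1.png

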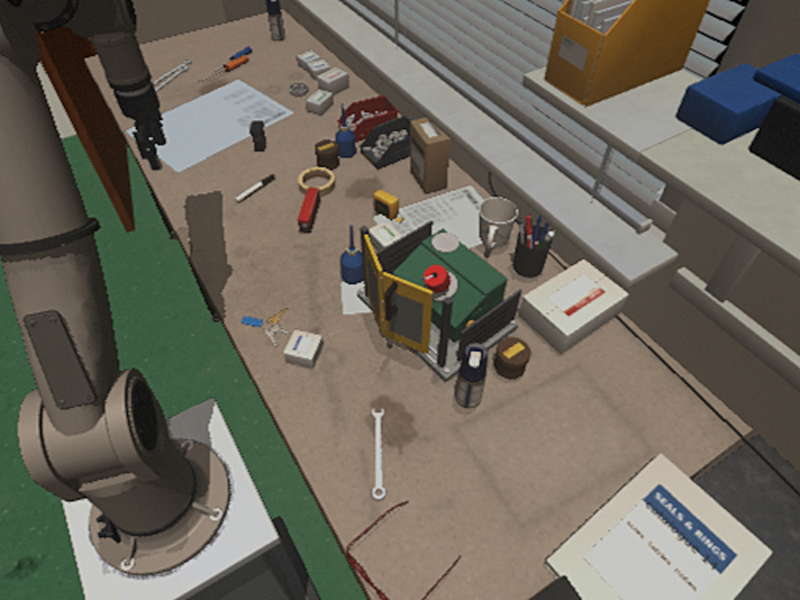

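View pics/v2.png

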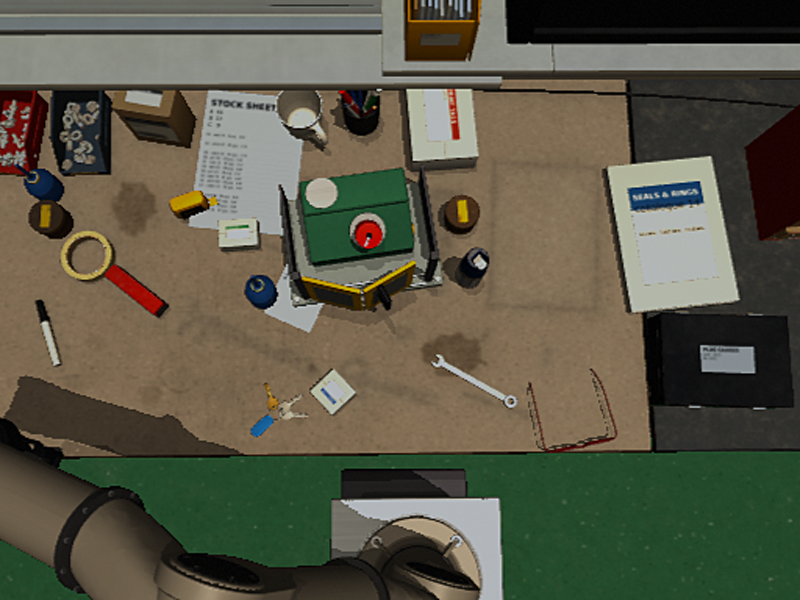

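The pump stands at about (360,230) in the top view with its front towards the robot, and the guard is partly folded (fold near (365,300), handle near (380,298)). The oiler is at its left, the spray can and tin at its right, and the spanner and carton in front. Next I measure these.

```bash
cat > meas.py <<'E'
from h import *
def reg(P): return (P[...,0]>.4)&(P[...,0]<.9)&(P[...,1]>-.2)&(P[...,1]<.3)
for n in('top','scene'):
    p=cv2.imread(f'pics/{n}0.png'); d=np.load(n+'_d.npy'); P=cloud(n,d); H,S,V=cv2.split(cv2.cvtColor(p,cv2.COLOR_BGR2HSV)); g=reg(P)
    m=g&(H>40)&(H<90)&(S>70)&(P[...,2]>.06)&(P[...,2]<.14)
    q=P[m]; 
    r=cv2.minAreaRect(q[:,:2].astype(np.float32)*1000); print(n,'tank',len(q),r)
    A=np.c_[q[:,:2],np.ones(len(q))]; zz=q[:,2]; k=np.ones(len(q),bool)
    for _ in range(5):
        co=np.linalg.lstsq(A[k],zz[k],rcond=None)[0]; k=abs(A@co-zz)<.004
    print(' slope deg',np.degrees(np.arctan(np.hypot(*co[:2]))),'dir',np.degrees(np.arctan2(co[1],co[0])),k.sum(), 'zrange',np.percentile(zz[k],[1,99]))
    m=g&((H<8)|(H>172))&(S>130)&(V>60)&(P[...,2]>.1)
    q=P[m]; print(' cap',len(q),np.percentile(q,[2,50,98],axis=0).round(3).tolist())
    top=q[q[:,2]>np.percentile(q[:,2],30)]; print(' captop mean',top.mean(0))
    m=g&(H>18)&(H<35)&(S>100)&(V>60)&(P[...,2]>.12)
    q=P[m]; t=q[q[:,2]>.205]; print(' guard yellow',len(q),len(t)); 
    t=t[np.argsort(t[:,1])]; print(t[::max(1,len(t)//24)].round(3).tolist())
    m=g&(V<60)&(P[...,2]>.17)&(P[...,2]<.24); q=P[m]; q=q[np.argsort(q[:,1])]; print(' dark high',len(q),q[::max(1,len(q)//40)].round(3).tolist())
P=cloud('top',np.load('top_d.npy')); m=reg(P)&(P[...,2]>.02)
n,l,st,c=cv2.connectedComponentsWithStats(m.astype(np.uint8))
for i in range(1,n):
    if st[i][4]>40: q=P[l==i]; print(c[i].round(),st[i][4],np.percentile(q,[3,97],axis=0).round(3).tolist())
E
python3 meas.py
```

```text
top tank 2776 ((720.8941040039062, 123.80287170410156), (312.1470947265625, 233.956787109375), 22.708650588989258)
 slope deg 19.078014290449293 dir 8.515635228086241 1356 zrange [0.08009084 0.12719555]
 cap 228 [[0.603, 0.064, 0.134], [0.625, 0.085, 0.153], [0.652, 0.107, 0.164]]
 captop mean [0.62754586 0.08624634 0.15629058]
 guard yellow 326 265
[[0.766, -0.058, 0.55], [0.759, -0.05, 0.654], [0.756, -0.031, 0.629], [0.761, -0.014, 0.651], [0.76, 0.001, 0.653], [0.561, 0.011, 0.21], [0.556, 0.016, 0.218], [0.55, 0.022, 0.22], [0.76, 0.028, 0.652], [0.543, 0.038, 0.215], [0.533, 0.046, 0.214], [0.529, 0.057, 0.219], [0.527, 0.065, 0.217], [0.524, 0.073, 0.216], [0.518, 0.083, 0.219], [0.508, 0.091, 0.218], [0.513, 0.11, 0.22], [0.513, 0.12, 0.218], [0.516, 0.131, 0.219], [0.519, 0.142, 0.215], [0.518, 0.155, 0.223], [0.522, 0.166, 0.218], [0.528, 0.176, 0.216], [0.528, 0.187, 0.216], [0.532, 0.197, 0.219]]
 dark high 615 [[0.891, -0.156, 0.201], [0.889, -0.123, 0.192], [0.887, -0.097, 0.195], [0.889, -0.077, 0.199], [0.89, -0.054, 0.195], [0.89, -0.035, 0.19], [0.563, -0.03, 0.173]
[... 2597 characters left out ...]
.209], [0.513, 0.061, 0.211], [0.521, 0.065, 0.171], [0.518, 0.071, 0.171], [0.539, 0.199, 0.224], [0.54, 0.199, 0.219], [0.543, 0.2, 0.208], [0.531, 0.204, 0.216], [0.532, 0.205, 0.218], [0.53, 0.206, 0.179], [0.53, 0.208, 0.213], [0.531, 0.211, 0.214]]
[313.  26.] 8826 [[0.642, -0.191, 0.196], [0.895, 0.204, 0.88]]
[195.  82.] 263 [[0.838, 0.172, 0.023], [0.896, 0.263, 0.097]]
[230.  76.] 278 [[0.87, 0.069, 0.023], [0.897, 0.134, 0.13]]
[240. 139.] 7823 [[0.509, -0.105, 0.021], [0.882, 0.234, 0.216]]
[295. 136.] 420 [[0.663, -0.125, 0.029], [0.723, -0.066, 0.064]]
[302. 171.] 382 [[0.552, -0.129, 0.031], [0.592, -0.085, 0.163]]
[168. 186.] 245 [[0.514, 0.268, 0.026], [0.564, 0.298, 0.145]]
```

```bash
cat >> h.py <<'E'
TH=np.radians(7.8); O=np.array([.6339,.0982,0]); RP=R.from_euler('z',TH).as_matrix()
def w(p): return O+RP@np.array(p)
def handle(a):
    s,c=np.sin(a),np.cos(a)
    return w([-.085-.105*s+.03*s-.038*c, .110-.105*c-.03*c-.038*s, .187])
def hrot(a,flip):  # tool y along panel, z down
    y=RP@np.array([-np.sin(a),np.cos(a),0])*(1 if flip else -1); z=np.array([0,0,-1.])
    return np.c_[np.cross(y,z),y,z]
def hp(a,up=0): return handle(a)+[0,0,.054+up]
E
python3 - <<'E'
from h import *
print(handle(.345),handle(1.4))
for f in(0,1):
    for a in(.345,.7,1.05,1.4):
        q=kin.inverse_kinematics(hp(a),quat(hrot(a,f))); print(f,a,None if q is None else np.round(q,2))
E
```

```text
[0.4931838  0.04874843 0.187     ] [0.46333004 0.12490543 0.187     ]
0 0.345 [-0.8   0.31  0.7   2.07 -0.26  0.84 -1.04]
0 0.7 [-0.79  0.27  0.63  2.11 -0.21  0.83 -0.76]
0 1.05 [-0.79  0.24  0.56  2.12 -0.18  0.82 -0.51]
0 1.4 [-0.8   0.25  0.48  2.1  -0.15  0.83 -0.27]
1 0.345 [-0.43  0.26  0.24  2.05 -0.08  0.84  1.91]
1 0.7 [-0.4   0.23  0.17  2.09 -0.05  0.83  2.21]
1 1.05 [-0.36  0.22  0.06  2.09 -0.02  0.83  2.46]
1 1.4 [-0.34  0.24 -0.07  2.07  0.02  0.83  2.69]
```

Run:
```python
from h import *
a=.345; q=quat(hrot(a,0))
env.reach(hp(a,.10),q)
p,d=camera('wrist'); cv2.imwrite('pics/w1.png',p)
env.grip(.06,30)
print(env.movel(hp(a),.12,stop_force=12)); s=env.get_state(); print(s['time'],s['tcp_pos']-hp(a),s['force'])
p,d=camera('scene'); c=p[120:260,200:360]; cv2.imwrite('pics/s1.png',np.hstack([cv2.resize(c,(400,350),interpolation=2),cv2.resize(cv2.imread('pics/w1.png'),(400,350))]))
```

```text
False
3.725 [ 4.62227564e-04 -5.03919655e-05  5.81653244e-04] [ 0.30869745 -0.32326418  0.0078339 ]
```

View pics/s1.png

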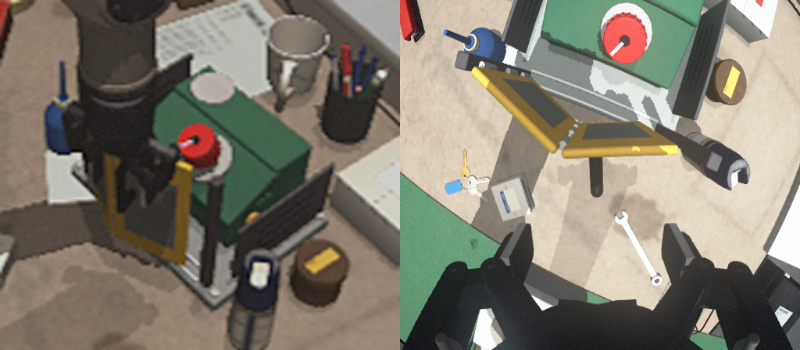

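The gripper came down without contact. In the wrist view the handle (596,175) stands midway between the fingers. I grip it and pull along the arc.

Run:
```python
from h import *
env.grip(0,40); s=env.get_state(); print('grip',s['opening'],s['gripper_force'],s['force'])
for a in np.linspace(.345,1.39,10)[1:]:
    r=env.movel(hp(a),.06,rot=quat(hrot(a,0)),stop_force=35); s=env.get_state(); print(round(a,2),r,s['opening'].round(4),s['force'].round(1),(s['tcp_pos']-hp(a)).round(4),s['time'])
    if r: break
p,d=camera('scene'); P=cloud('scene',d); H,S,V=cv2.split(cv2.cvtColor(p,cv2.COLOR_BGR2HSV))
cv2.imwrite('pics/s2.png',cv2.resize(p[100:270,180:370],(760,680))[:600])
```

```text
grip 0.01098227477173871 38.90394866466522 [-1.72065497  3.84990145  4.26642292]Traceback (most recent call last):
  File "<stdin>", line 4, in <module>
AttributeError: 'float' object has no attribute 'round'
```

Run:
```python
from h import *
for a in np.linspace(.345,1.39,10)[1:]:
    r=env.movel(hp(a),.06,rot=quat(hrot(a,0)),stop_force=35); s=env.get_state(); print(round(a,2),r,round(s['opening'],4),s['force'].round(1),(s['tcp_pos']-hp(a)).round(4),s['time'])
    if r: break
p,d=camera('scene')
cv2.imwrite('pics/s2.png',cv2.resize(p[100:270,180:370],(670,600)))
```

```text
0.46 False 0.0109 [-1.   5.4  3.3] [0.0004 0.0012 0.0003] 4.7833
0.58 False 0.0108 [ 3.9  3.6 -0.8] [0.001  0.0007 0.0004] 5.05
0.69 False 0.0111 [ 4.8  3.2 -2.2] [0.0013 0.0005 0.0004] 5.3167
0.81 False 0.0108 [ 4.9  1.9 -3.2] [0.0014 0.0004 0.0004] 5.6
0.93 False 0.0112 [ 5.1  1.9 -2.8] [0.0016 0.0002 0.0004] 5.9083
1.04 False 0.0109 [ 5.8  1.8 -3.3] [0.0018 0.0001 0.0004] 6.2333
1.16 False 0.0109 [ 7.1  2.2 -4.5] [ 0.002  -0.0001  0.0005] 6.5833
1.27 False 0.0109 [ 7.5  0.9 -3.8] [ 0.0021 -0.0002  0.0005] 6.95
1.39 False 0.0113 [ 7.4 -0.5 -3.4] [ 0.0022 -0.0004  0.0005] 7.3417
```

View pics/s2.png

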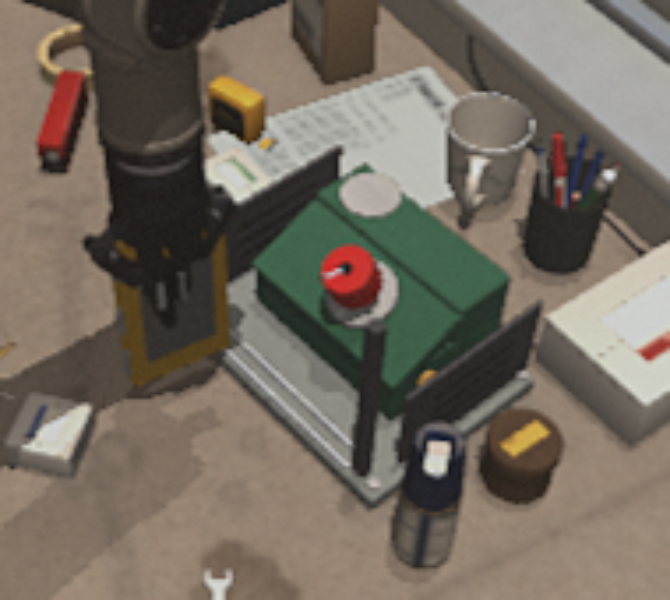

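```bash
cat >> h.py <<'E'
T=np.radians(25); AX=RP@np.array([-np.sin(T),0,np.cos(T)])  # cap axis up
def crot(phi): # tool y direction rotated clockwise (from above) by phi from pump -y... tool z = -AX
    y0=RP@np.array([0,-1.,0]); z=-AX; M=np.c_[np.cross(y0,z),y0,z]
    return R.from_rotvec(z*phi).as_matrix()@M
E
python3 - <<'E'
from h import *
env.grip(.04); s=env.get_state()
print(env.movel(np.array(s['tcp_pos'])+[0,0,.10],.2)); s=env.get_state(); print(s['time'])
G=np.array([.633,.083,.150])
for phi in(-1.5,-.8,0,.8,1.6,2.4):
    for up in (0,.1):
        q=kin.inverse_kinematics(G+AX*(.054+up),quat(crot(phi))); print(phi,up,None if q is None else np.round(q,2))
E
```

```text
False
8.4333
-1.5 0 [-0.49  0.39  0.29  2.08 -0.25  0.26  0.05]
-1.5 0.1 [-0.68  0.18  0.47  2.1  -0.1   0.44 -0.09]
-0.8 0 [-0.57  0.4   0.39  2.08 -0.4   0.27 -0.51]
-0.8 0.1 [-0.75  0.19  0.55  2.11 -0.14  0.44 -0.74]
0 0 [-0.66  0.42  0.51  2.09 -0.59  0.29 -1.14]
0 0.1 [-0.84  0.2   0.67  2.11 -0.21  0.44 -1.48]
0.8 0 [-0.79  0.45  0.67  2.1  -0.82  0.33 -1.73]
0.8 0.1 [-0.96  0.22  0.81  2.12 -0.31  0.45 -2.18]
1.6 0 [-0.91  0.51  0.85  2.1  -1.03  0.4  -2.34]
1.6 0.1 [-1.08  0.26  0.97  2.12 -0.44  0.47 -2.85]
2.4 0 [-0.2   0.38 -0.06  2.06  0.26  0.28  1.96]
2.4 0.1 [-0.42  0.18  0.17  2.09  0.04  0.45  2.16]
```

```bash
cat > m2.py <<'E'
from h import *
import sys
def cap(n,tag):
    C=cam(n); p,d=camera(n); P=cloud(n,d,C); H,S,V=cv2.split(cv2.cvtColor(p,cv2.COLOR_BGR2HSV))
    near=np.linalg.norm(P-np.array([.628,.082,.15]),axis=-1)<.06
    cv2.imwrite(f'pics/{tag}.png',p)
    m=near&((H<8)|(H>172))&(S>110)&(V>50)
    h=((P-[.628,.082,.15])@AX); hm=np.percentile(h[m],90)
    t=near&(abs(h-hm)<.004)&(P[...,2]>.12); t&=((H<8)|(H>172))&(S>110)|((S<70)&(V>120))
    k,l,st,_=cv2.connectedComponentsWithStats(t.astype(np.uint8)); i=1+np.argmax(st[1:,4]); t=l==i
    hull=cv2.convexHull(P[t][:,:].astype(np.float32)@np.c_[RP@[0,1,0],np.cross(RP@[0,1,0],AX)].astype(np.float32))
    ctr,rad=cv2.minEnclosingCircle(hull*1000); B=np.c_[RP@[0,1,0],np.cross(RP@[0,1,0],AX)]
    top=np.array([.628,.082,.15])@AX+np.median(h[t]); cc=B@np.array(ctr)/1000+AX*top
    wm=t&(S<70)&(V>120); wl=P[wm].mean(0) if wm.any() else None
    print(tag,'top centre',cc.round(4),'rad mm',rad,'n',t.sum(),'grip',(cc-.01*AX).round(4), 'pump frame',(RP.T@(cc-O)).round(4))
    if wl is not None:
        v=RP.T@(wl-cc); e1=np.array([-np.cos(T),0,-np.sin(T)]); print('  white n',wm.sum(),'cw angle from -x:',np.arctan2(v[1],v@e1), np.linalg.norm(v)*1000)
    return p
if __name__=='__main__':
    G=np.array([.633,.083,.150])
    env.reach(G+AX*(.054+.11),quat(crot(-1.5))); env.grip(.085)
    p=cap('wrist','w2'); cap('top','t2'); cap('scene','s3')
    print(env.get_state()['time']); cv2.imwrite('pics/w2v.png',cv2.resize(p,(800,600)))
E
python3 m2.py
```

```text
w2 top centre [0.6205 0.083  0.1541] rad mm 24.09595489501953 n 2427 grip [0.6247 0.0835 0.1451] pump frame [-0.0153 -0.0133  0.1541]
  white n 104 cw angle from -x: 0.4424271996908325 11.446872134861593
t2 top centre [0.6249 0.1035 0.1575] rad mm 12.901993751525879 n 19 grip [0.6291 0.104  0.1484] pump frame [-0.0082  0.0065  0.1575]
s3 top centre [0.6232 0.081  0.1544] rad mm 23.575336456298828 n 129 grip [0.6274 0.0816 0.1453] pump frame [-0.0129 -0.0155  0.1544]
  white n 4 cw angle from -x: 0.659004067878639 12.048292533488793
9.725
```

View pics/w2v.png

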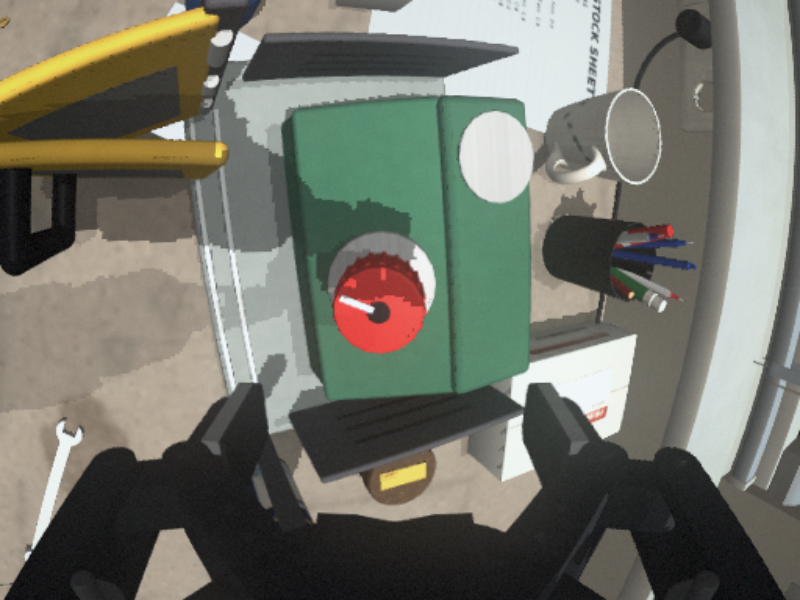

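The cap's white line points from (380,312) to (342,298), about 0.44 rad clockwise of -x, and the guard is folded back at the left. I go down along the axis and grip the cap.

```bash
echo 'G=np.array([.6255,.083,.145])
def cp(sink): return G+AX*(.054-.003-sink)' >> h.py
python3 - <<'E'
from h import *
def pr(t):
    s=env.get_state(); print(t,round(s['time'],2),'op',round(s['opening'],4),'F',np.round(s['force'],1),'T',np.round(s['torque'],2),'axT',round(float(np.dot(s['torque'],AX)),3),'q7',round(s['qpos'][6],2))
print(env.movel(cp(-.08),.2)); print(env.movel(cp(0),.08,stop_force=10)); pr('down')
env.grip(.0,40); pr('grip')
for phi in np.linspace(-1.5,-2.3,4)[1:]:
    r=env.movel(cp(0),.05,rot=quat(crot(phi)),stop_force=40); pr((phi,r))
E
```

```text
False
False
down 11.2 op 0.0851 F [-0.3  0.  -0.6] T [-0.1   0.38 -0.03] axT -0.009 q7 0.08
grip 11.63 op 0.047 F [-1.3  0.4  4.1] T [-0.06  0.29  0.01] axT 0.019 q7 0.08
(np.float64(-1.7666666666666666), False) 12.05 op 0.047 F [-0.2  0.6  5.6] T [ 0.1  -0.04  0.06] axT 0.016 q7 0.25
(np.float64(-2.033333333333333), False) 12.47 op 0.0471 F [4.2 1.9 1.2] T [ 0.24 -0.8   0.11] axT 0.044 q7 0.42
(np.float64(-2.3), False) 12.88 op 0.0469 F [5.1 1.6 1.9] T [ 0.28 -0.78  0.14] axT 0.05 q7 0.59
```

Run:
```python
from m2 import *
env.grip(.085); env.dwell(.3)
env.movel(cp(-.11),.2)
p=cap('wrist','w3'); s=env.get_state(); print(s['time'],np.round(s['qpos'],2)); cv2.imwrite('pics/w3v.png',cv2.resize(p,(800,600)))
```

```text
w3 top centre [0.6234 0.0835 0.1478] rad mm 23.775266647338867 n 2374 grip [0.6276 0.084  0.1387] pump frame [-0.0124 -0.0132  0.1478]
  white n 110 cw angle from -x: -0.3369136942167454 10.673751129748117
14.4 [-0.41  0.16  0.16  2.11  0.06  0.45  0.55]
```

View pics/w3v.png

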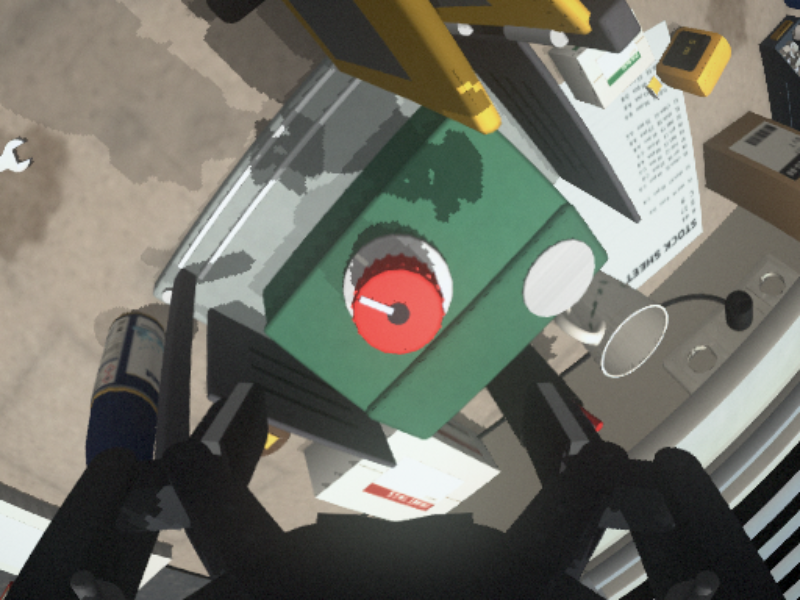

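The cap clicked down: its top is 6.9 mm lower and the white line is at -0.34 rad (the collar mark shows at (355,258)). Now I grip it again and screw it home.

```bash
cat > screw.py <<'E'
from h import *
def pr(t):
    s=env.get_state(); a=float(np.dot(s['torque'],AX)); print(t,round(s['time'],2),'op',round(s['opening'],4),'F',np.round(s['force'],1),'axT',round(a,3),'q',np.round(s['qpos'],2)[[2,4,6]]); return a
sk=lambda c:.007+.00285*max(c,0)
print(env.movel(cp(-.02),.2),env.movel(cp(.007),.08,stop_force=10)); pr('down')
env.grip(.0,40); a0=pr('grip')
for c in list(np.linspace(-.337,2.2,11)[1:])+[2.28,2.35,2.4]:
    r=env.movel(cp(sk(min(c,2.35))),.05,rot=quat(crot(-2.3+c+.337)),stop_force=35); a=pr((round(c,2),r))
    if r or abs(a-a0)>.8: break
E
python3 screw.py
```

```text
False False
down 15.49 op 0.0851 F [ 0.6 -0.1 -0.1] axT -0.042 q [0.12 0.02 0.6 ]
grip 15.93 op 0.0472 F [-0.6  2.6  5.3] axT 0.025 q [0.12 0.02 0.6 ]
(np.float64(-0.08), False) 16.32 op 0.0466 F [-1.8  1.8  5.5] axT -0.021 q [ 0.17 -0.08  0.44]
(np.float64(0.17), False) 16.73 op 0.0472 F [-2.5  1.9  8.2] axT -0.146 q [ 0.23 -0.18  0.28]
(np.float64(0.42), False) 17.12 op 0.047 F [-2.8  1.1  8.2] axT -0.139 q [ 0.28 -0.29  0.12]
(np.float64(0.68), False) 17.52 op 0.0471 F [-3.9  1.3  7.2] axT -0.189 q [ 0.33 -0.39 -0.04]
(np.float64(0.93), False) 17.93 op 0.0465 F [-4.3  2.2  8.9] axT -0.133 q [ 0.39 -0.49 -0.2 ]
(np.float64(1.19), False) 18.32 op 0.0474 F [-4.2  1.1  8.4] axT -0.088 q [ 0.44 -0.59 -0.36]
(np.float64(1.44), False) 18.73 op 0.0472 F [-4.4  2.4  9.4] axT -0.076 q [ 0.5  -0.69 -0.52]
(np.float64(1.69), False) 19.12 op 0.0471 F [-4.4  1.7  8.2] axT -0.118 q [ 0.55 -0.78 -0.69]
(np.float64(1.95), False) 19.52 op 0.0467 F [-3.8  2.2  7.8] axT -0.127 q [ 0.61 -0.87 -0.86]
(np.float64(2.2), False) 19.93 op 0.0468 F [-2.8  3.4  6.3] axT -0.128 q [ 0.67 -0.96 -1.03]
(2.28, False) 20.18 op 0.0469 F [-4.5  3.7  9.6] axT -0.108 q [ 0.68 -0.98 -1.09]
(2.35, False) 20.43 op 0.0472 F [-6.8  2.8 11.2] axT 0.143 q [ 0.7  -1.   -1.14]
(2.4, False) 20.68 op 0.047 F [-6.4  2.7 11. ] axT 1.1 q [ 0.71 -1.02 -1.18]
```

The axial torque jumped at 2.4 rad, so the cap is at its stop. I release, back off and check both the cap and the guard.

Run:
```python
from m2 import *
env.grip(.085); env.movel(cp(-.11),.15)
p=cap('wrist','w4'); 
env.reach(G+AX*.165,quat(crot(-1.5))); p=cap('wrist','w5')
c=cam('top'); q,d=camera('top'); P=cloud('top',d,c); H,S,V=cv2.split(cv2.cvtColor(q,cv2.COLOR_BGR2HSV))
c2=cam('scene'); q2,d2=camera('scene'); 
for n,pp,dd,cc in(('top',q,d,c),('scene',q2,d2,c2)):
    P=cloud(n,dd,cc); H,S,V=cv2.split(cv2.cvtColor(pp,cv2.COLOR_BGR2HSV))
    L=(P-O)@RP; m=(H>18)&(H<35)&(S>100)&(V>60)&(abs(L[...,2]-.215)<.008)&(L[...,0]<-.07)&(L[...,0]>-.25)&(abs(L[...,1])<.15)
    x=L[m]; print(n,len(x),'fold x',x[:,0].min() if len(x) else None, np.percentile(x[:,:2],[2,50,98],axis=0).round(3).tolist() if len(x) else '')
print(env.get_state()['time'],env.get_state()['force'])
cv2.imwrite('pics/w5v.png',np.hstack([cv2.resize(p,(400,300)),cv2.resize(q2,(400,300))]))
```

```text
w4 top centre [0.6268 0.0833 0.1418] rad mm 23.790699005126953 n 2253 grip [0.631  0.0839 0.1328] pump frame [-0.0091 -0.0138  0.1418]
  white n 97 cw angle from -x: 2.309597026248917 11.207146527126385
w5 top centre [0.6265 0.0838 0.1418] rad mm 24.004905700683594 n 2198 grip [0.6307 0.0844 0.1328] pump frame [-0.0093 -0.0133  0.1418]
  white n 93 cw angle from -x: 2.3928783599519017 11.4684202324643
top 214 fold x -0.18506802674285924 [[-0.183, 0.071], [-0.136, 0.09], [-0.088, 0.116]]
scene 208 fold x -0.18462315559770948 [[-0.183, 0.068], [-0.14, 0.093], [-0.09, 0.112]]
23.6333 [-0.08760922  0.57715137 -0.67288563]
```

View pics/w5v.png

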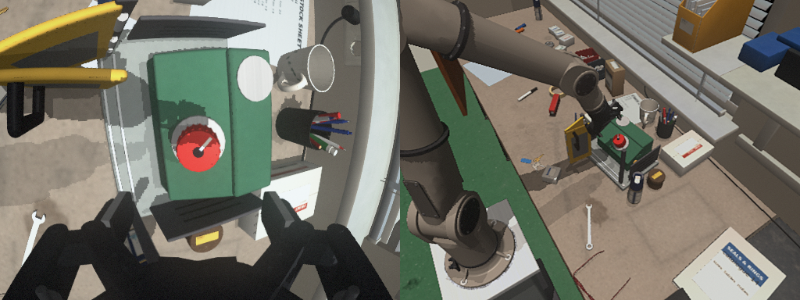

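The cap line reads about 2.35 rad, its top has gone down 13.6 mm, the guard is near 1.39 rad, and the robot is clear with everything round the pump still standing.

```bash
python3 -c "
from h import *
print(job.job_done())"
```

```text
the job is handed in; nothing more can be done
None
```

I handed the job in at about 24 s of the 69 s allowed: the guard is folded open (about 1.39 rad), the cap clicked into its thread and is screwed home (about 2.35 rad, 13.6 mm down), and the robot is clear with no sign in the pictures of anything round the pump having moved; no verdict came back.

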